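# Clear the tea tin and start the kettle

### The job

The tea tin has been left lying across the keys of the kettle station: move it away and leave it lying flat on the wooden tea board. Then start the kettle by pressing three keys fully down, one at a time and each let up again before the next: the large round key, then the long bar, then the small square. Press no key out of turn, never the cross-shaped one, and do not knock the other things about.

Things in the scene. Friction and masses are not known exactly. Their poses are not given: they have to be found in the camera images.
- station: Kettle station, fixed: brushed metal slab 170 (x) by 385 (y) by 26 mm high. Its origin is on the counter under the centre of the black key panel (150 by 150 mm, top 28 mm above the counter); the slab runs from y = -85 to +300 mm; the round kettle dock is centred at y = +200 mm. z up. The four keys stand at x = +-27, y = +-27 mm, which key is at which corner varies
- tin: Closed tea tin, bare metal, 64 (x) by 130 (y) by 46 mm high, about 0.16 kg, lying flat across the tops of the keys. Origin: centre of its underside, z up
- board: Wooden tea board, fixed flat on the counter: 280 (x) by 200 (y) by 14 mm. Origin: centre of its underside; the small bowl stands towards its +x end, the rest is free
- round_top (a point): Large round key, 36 mm across. Bare steel; its flat top stands 12 mm above the black panel. This point: centre of the key's top face (moves with the key); x and y axes as the station's
- bar_top (a point): Long bar key, 14 (x) by 40 (y) mm. Bare steel; its flat top stands 12 mm above the black panel. This point: centre of the key's top face (moves with the key); x and y axes as the station's
- square_top (a point): Small square key, 18 by 18 mm. Bare steel; its flat top stands 12 mm above the black panel. This point: centre of the key's top face (moves with the key); x and y axes as the station's
- cross_top (a point): Cross-shaped key, 38 mm across with arms 12 mm wide. Bare steel; its flat top stands 12 mm above the black panel. This point: centre of the key's top face (moves with the key); x and y axes as the station's
- round_key (a joint): Spring key travel in m: 0 is up, 0.005 fully down; it takes about 1.2 N to start and 4 N to bottom out, and springs back by itself
- bar_key (a joint): Spring key travel in m: 0 is up, 0.005 fully down; it takes about 1.2 N to start and 4 N to bottom out, and springs back by itself
- square_key (a joint): Spring key travel in m: 0 is up, 0.005 fully down; it takes about 1.2 N to start and 4 N to bottom out, and springs back by itself
- cross_key (a joint): Spring key travel in m: 0 is up, 0.005 fully down; it takes about 1.2 N to start and 4 N to bottom out, and springs back by itself
- round_trip (a joint): Hidden catch inside the station under the round key (not to be handled): remembers the deepest the key has been pressed so far, in m; about 0 if it was never pressed
- bar_trip (a joint): Hidden catch inside the station under the bar key (not to be handled): remembers the deepest the key has been pressed so far, in m; about 0 if it was never pressed
- square_trip (a joint): Hidden catch inside the station under the square key (not to be handled): remembers the deepest the key has been pressed so far, in m; about 0 if it was never pressed
- cross_trip (a joint): Hidden catch inside the station under the cross key (not to be handled): remembers the deepest the key has been pressed so far, in m; about 0 if it was never pressed
- kettle: Steel kettle on the station's dock, 155 mm across, 250 mm high with its foot, its handle towards +x and spout towards -x; 1.2 kg, loose. Origin: centre of its underside
- bowl: Small white bowl on the tea board, 76 mm across, 50 mm high, loose. Origin: centre of its underside
- mug: White mug, 84 mm across, 100 mm high, handle at its +y, loose on the counter. Origin: centre of its underside
- spoon: Metal spoon about 0.2 m long lying on the counter along its x axis, loose. Origin: underside
- honey: Honey jar, 64 mm across, 100 mm high, loose. Origin: centre of its underside
- pitcher: Steel milk pitcher, 80 mm across, 95 mm high, handle at its -y, loose. Origin: centre of its underside

How it is judged:
By the outcome, as a careful person would: the job done as asked, in the order asked, and still so for the second after the job is handed in, with the robot touching nothing.
It also fails if it takes over 54 s, if anything falls off the work surface, if the arm or the gripper's body presses on something with over 40 N, if the wrist force passes 120 N, or if a joint passes its speed limit or range.

### The arm

A 6-joint arm with a two-finger parallel gripper is mounted at the origin on the work surface. World frame = base frame: x ahead of the robot, y to its left, z up, the work surface at z = 0. Lengths are in m, angles in rad, forces in N, time in s.
With the tool pointing down it reaches from about 0.4 to 0.825 m from the base axis. Payload 7 kg.
Tool frame: the origin (TCP) lies at the very end of the fingers, on their centre line; the grasp point (between the pads) lies 19 mm behind it; z points along the fingers, y is the line along which they close (so a half turn about z gives the same grasp; the last joint's range is limited). The gripper opens to 88 mm and grips with 3 to 60 N. Pads are 19 mm wide; open, the fingers measure 130 mm over their backs; the gripper's body (78 mm by 193 mm) begins 47 mm behind the grasp point.
Start: joints at [1.585, 0.359, 0.012, 0, -1.224, -0.288], TCP at [0.183, 0.65, 0.227] pointing down, gripper open.
Joint ranges: [-3.07, 3.07], [-1.43, 2.12], [-1.02, 1.25], [-3.03, 1.67], [-3.05, -0], [-3.03, 3.03]. Speed limits (rad/s): [2.39, 2.39, 3.01, 3.14, 3.14, 3.14].

### API

Orientations are given as [roll, pitch, yaw] about the fixed x, y, z axes, in that order (R = Rz(yaw) Ry(pitch) Rx(roll)).
In Python, from station import * gives the robot as it stands.
- The arm moves only by the tool servo_tool, never from a script. Its argument "moves" is a list of rows, each an object of numbers: "jaw": the opening, from 0 (shut) to 1 (fully open); "dx", "dy", "dz": the shift along the world's x, y, z in m; "roll": the turn about the world's z in degrees. A call has exactly 10 rows; each row shifts and turns the commanded pose from where the row before left it; what a row does not reach is not made up. A row lasts 1/8 s, in which the tool goes at most 62.5 mm and 10.7 degrees, less where a joint would pass 70% of its speed; a pose out of reach is approached as far as the arm can. A call with a gripper value outside its range is refused whole. The fingers move at their own pace and stop on an object; "newtons" is the grip in N (left out, the last holds). Time passes only in rows, so rows that do not move let the fingers close, or fill a call up. It gives the time, the measured TCP pose, the force, the opening and the grip force at its end, in the units of the state.
- get_state(): the state, without advancing time (a new reading comes with each control period).
- grab_frame(name): name is "side" or "top" or "wrist"; returns (picture, depth): 420x560x3 uint8, red, green, blue; 420x560 float32, m along the optical axis (not along the pixel's ray), 0 where there is no reading.
- calibration(name): a dict with "intrinsics" (3x3 intrinsics, pixels), "k1" (the pictures are not rectified: a ray, as slopes to the right and down, at radius r is drawn at 1 + k1 r^2 times it, then the intrinsics apply), "R" (3x3) and "t" (3): a world point X has camera coordinates R X + t. Camera axes: x right, y down, z forward; pixel columns grow to the right and rows downward; lengths in m; the calibration is good to about 2 mm. A picture is of the moment at which its call begins: read the wrist's pose just before it. calibration takes no time and is no camera call; for the wrist camera it gives the pose at the moment of the call.
- job_done(): hands the job in; it is judged then, once.
The state is a dict: "t": time; "q": joint angles; "qd": joint speeds; "joint_efforts": joint torques, N m; "eef_pos": TCP position; "ee_rot": TCP orientation; "force": force on the tool from outside, world axes, zero at the start; "moment": the same for the moment, N m; "width": finger opening in m; "gripper_force": force on a finger pad.
Only numpy, scipy, OpenCV 4.12 (cv2) and the standard library are available. Lean on these libraries where they do the work, as an engineer would, in place of code of your own. Each camera call takes 0.05 s, during which the arm holds its last target. There are 200 camera calls.

## Working session

There is one attempt and no reset: what is moved stays moved. The work goes in short steps, Python scripts to look and compute and a tool call to move; the robot and the scene stay as the last step left them, time stands still between calls to the robot, and variables do not carry over. Pictures are saved under pics/ and viewed, at most 10 in all, crops included, and the job is handed in when it is done.

Besides the shell and the picture viewer there is one more tool, called after "Call:" by a JSON object that holds its "method" and its "body", one argument or row to a line. servo_tool: Moves the arm, as the interface text tells. Its arguments: {"type":"object","properties":{"moves":{"type":"array","items":{"type":"object","properties":{"jaw":{"type":"number"},"dx":{"type":"number"},"dy":{"type":"number"},"dz":{"type":"number"},"roll":{"type":"number"}}}},"newtons":{"type":"number"}},"required":["moves"]}

```bash
mkdir -p pics
cat > h.py <<'E'
from station import *
import numpy as np, cv2
def save(n,img): cv2.imwrite(f'pics/{n}.png',img[:,:,::-1])
def cloud(name):
    c=calibration(name); im,d=grab_frame(name)
    K=np.array(c['intrinsics']);k1=c['k1'];R=np.array(c['R']);t=np.array(c['t'])
    h,w=d.shape; u,v=np.meshgrid(np.arange(w),np.arange(h))
    p=cv2.undistortPoints(np.stack([u,v],-1).reshape(-1,1,2).astype(np.float64),K,np.array([k1,0,0,0.])).reshape(h,w,2)
    X=np.dstack([p[...,0]*d,p[...,1]*d,d])
    W=(X-t)@R
    W[d==0]=np.nan
    return im,d,W
E
python3 - <<'E'
from h import *
for n in ['top','side']:
    im,d,W=cloud(n); save(n+'1',im); np.savez(n+'1',im=im,W=W)
s=get_state(); print(s['t'],s['eef_pos'],s['ee_rot'],s['width'])
E
```

```text
0.1 [0.18242633 0.64941045 0.22573062] [ 3.14010619e+00 -1.37163305e-04 -2.73907509e-01] 0.08782951076173456
```

View pics/top1.png

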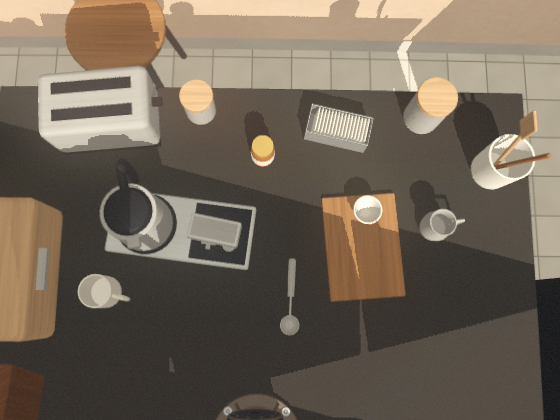

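View pics/side1.png

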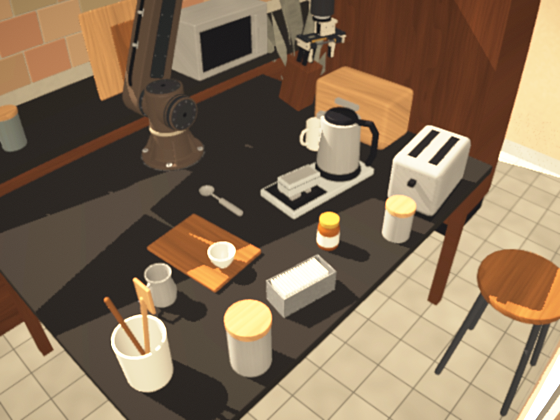

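The top view shows the tin around px (215,230) on the panel, with key edges at (208,245) and (230,248). The kettle is at (130,210), the board at (363,247) with the bowl at (368,209), and the spoon at (291,295). Next I measure these and zoom in on the panel.

Run:
```python
from h import *
T=np.load('top1.npz');W=T['W'];im=T['im'];S=np.load('side1.npz');WS=S['W']
z=W[...,2]
def sel(W,box,z0,z1):
    u0,u1,v0,v1=box; P=W[v0:v1,u0:u1].reshape(-1,3); return P[(P[:,2]>z0)&(P[:,2]<z1)]
def rect(P,n):
    r=cv2.minAreaRect((P[:,:2]*1000).astype(np.float32)); print(n,len(P),np.round(r[0],1),np.round(r[1],1),round(r[2],1),'z',np.round(np.median(P[:,2])*1000,1))
print('counter',np.nanmedian(z[340:360,150:250]))
rect(sel(W,(180,250,205,260),.070,.110),'tin')
rect(sel(WS,(262,345,150,212),.075,.110),'tinS')
rect(sel(W,(100,262,185,272),.018,.034),'station')
rect(sel(WS,(255,380,130,215),.018,.034),'stationS')
rect(sel(W,(315,410,180,305),.008,.02),'board')
rect(sel(WS,(140,265,210,290),.008,.02),'boardS')
rect(sel(W,(350,390,190,230),.03,.07),'bowl')
rect(sel(W,(80,190,150,250),.15,.3),'kettle')
rect(sel(W,(270,310,250,340),.006,.04),'spoon')
rect(sel(W,(245,280,130,170),.05,.15),'honey')
rect(sel(W,(415,470,200,245),.05,.15),'pitcher')
rect(sel(W,(70,135,270,310),.05,.15),'mug')
a=cv2.resize(im[185:275,95:265],None,fx=4.7,fy=4.7,interpolation=cv2.INTER_CUBIC)
b=cv2.resize(S['im'][150:220,255:355],None,fx=5,fy=5,interpolation=cv2.INTER_CUBIC)
a=a[:,300:];b=b[:, :]
h=max(len(a),len(b)); p=lambda x:cv2.copyMakeBorder(x,0,h-len(x),0,0,0)
o=np.hstack([p(a),p(b)]); print(o.shape)
o=cv2.resize(o,(800,int(o.shape[0]*800/o.shape[1]))); save('crop1',np.clip(o*1.5,0,255).astype(np.uint8))
```

```text
counter -0.0006773918227448163
tin 1295 [531.2 115.7] [131.4  64.9] 78.7 z 85.3
tinS 796 [553.2 152.5] [215.2 118. ] 88.8 z 86.1
station 4184 [541.3 210.2] [383.9 170.7] 83.2 z 26.2
stationS 1644 [524.8 265.2] [291.  535.5] 15.0 z 26.9
board 6701 [ 498.9 -276.8] [235.  308.4] 87.2 z 13.5
boardS 4001 [ 480.5 -232.8] [321.1 301.5] 4.7 z 13.8
bowl 404 [ 593.  -282.7] [73.5 72.4] 0.0 z 51.2
kettle 3343 [566.6 311.6] [198.3 133.4] 40.0 z 239.1
spoon 517 [374.6 -81. ] [100.6 226.5] 86.7 z 13.4
honey 513 [747.9  -5.9] [61.6 57.8] 87.4 z 97.6
pitcher 439 [ 551.6 -478.4] [90.6 70.3] 67.9 z 79.3
mug 589 [376.9 393.6] [ 83.8 110. ] 16.2 z 84.5
(423, 999, 3)
```

View pics/crop1.png

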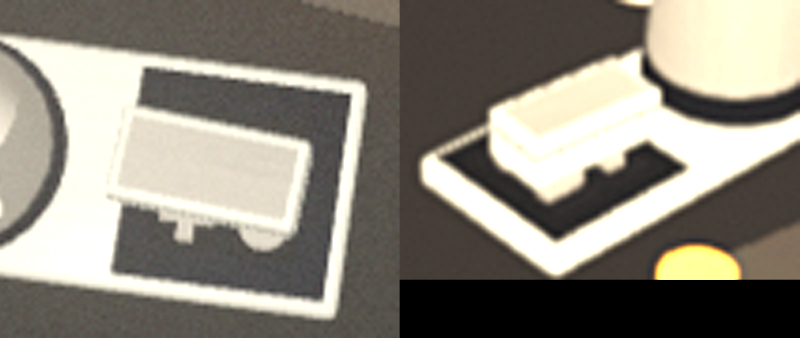

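Looking from the robot, the cross is on the near side towards the kettle and the round key is near on the -y side. The bar and square are still hidden under the tin. The station yaw is about -6.8° and the tin yaw about -11.3°. I'll move up and around the kettle.

Call:
{"method": "servo_tool", "body": {
  "moves": [
    {"dz": 0.05,"jaw": 1},
    {"dz": 0.05,"roll": -4},
    {"dx": 0.022,"dy": -0.044,"roll": -5},
    {"dx": 0.022,"dy": -0.044,"roll": -5},
    {"dx": 0.022,"dy": -0.044,"roll": -5},
    {"dx": 0.022,"dy": -0.044,"roll": -5},
    {"dx": 0.022,"dy": -0.044,"roll": -5},
    {"dx": 0.022,"dy": -0.044,"roll": -5},
    {"dx": 0.022,"dy": -0.044,"roll": -5},
    {"dx": 0.022,"dy": -0.044,"roll": -5}
  ]
}}

```text
$.moves[0]: bad value
```

Run:
```python
from h import *
T=np.load('top1.npz');W=T['W']
for u,v in [(325,199),(396,196),(402,294),(334,297)]: print(u,v,np.round(np.nanmedian(W[v-1:v+2,u-1:u+2].reshape(-1,3),0),3))
```

```text
325 199 [ 0.629 -0.177  0.012]
396 196 [ 0.643 -0.374 -0.002]
402 294 [ 0.376 -0.38   0.012]
334 297 [ 0.366 -0.199  0.014]
```

Call:
{"method": "servo_tool", "body": {
  "moves": [
    {"dx": 0,"dy": 0,"dz": 0.05,"roll": 0,"jaw": 1.0},
    {"dx": 0,"dy": 0,"dz": 0.05,"roll": -4,"jaw": 1.0},
    {"dx": 0.022,"dy": -0.044,"dz": 0,"roll": -5,"jaw": 1.0},
    {"dx": 0.022,"dy": -0.044,"dz": 0,"roll": -5,"jaw": 1.0},
    {"dx": 0.022,"dy": -0.044,"dz": 0,"roll": -5,"jaw": 1.0},
    {"dx": 0.022,"dy": -0.044,"dz": 0,"roll": -5,"jaw": 1.0},
    {"dx": 0.022,"dy": -0.044,"dz": 0,"roll": -5,"jaw": 1.0},
    {"dx": 0.022,"dy": -0.044,"dz": 0,"roll": -5,"jaw": 1.0},
    {"dx": 0.022,"dy": -0.044,"dz": 0,"roll": -5,"jaw": 1.0},
    {"dx": 0.022,"dy": -0.044,"dz": 0,"roll": -5,"jaw": 1.0}
  ]
}}

```text
t: 1.35
eef_pos: [0.3588, 0.2962, 0.3264]
ee_rot: [3.141, 0.0, -1.044]
force: [0.4, 0.2, 0.1]
width: 0.088
gripper_force: 0.0
```

Call:
{"method": "servo_tool", "body": {
  "moves": [
    {"dx": 0.0215,"dy": -0.0225,"dz": 0,"roll": -5.2,"jaw": 1.0},
    {"dx": 0.0215,"dy": -0.0225,"dz": 0,"roll": -5.2,"jaw": 1.0},
    {"dx": 0.0215,"dy": -0.0225,"dz": 0,"roll": -5.2,"jaw": 1.0},
    {"dx": 0.0215,"dy": -0.0225,"dz": 0,"roll": -5.2,"jaw": 1.0},
    {"dx": 0.0215,"dy": -0.0225,"dz": 0,"roll": -5.2,"jaw": 1.0},
    {"dx": 0.0215,"dy": -0.0225,"dz": 0,"roll": -5.2,"jaw": 1.0},
    {"dx": 0.0215,"dy": -0.0225,"dz": 0,"roll": -5.2,"jaw": 1.0},
    {"dx": 0.0215,"dy": -0.0225,"dz": 0,"roll": -5.1,"jaw": 1.0},
    {"dx": 0,"dy": 0,"dz": -0.05,"roll": 0,"jaw": 1.0},
    {"dx": 0,"dy": 0,"dz": -0.05,"roll": 0,"jaw": 1.0}
  ]
}}

```text
t: 2.6
eef_pos: [0.5306, 0.1174, 0.2253]
ee_rot: [-3.141, 0.001, -1.767]
force: [-0.1, 0.3, -0.7]
width: 0.0875
gripper_force: 0.0
```

Run:
```python
from h import *
im,d,W=cloud('wrist'); save('w1',im)
P=W.reshape(-1,3); P=P[(P[:,2]>.078)&(P[:,2]<.095)&(abs(P[:,0]-.53)<.09)&(abs(P[:,1]-.116)<.1)]
r=cv2.minAreaRect((P[:,:2]*1000).astype(np.float32)); print(len(P),r,np.median(P[:,2]))
s=get_state(); print(s['eef_pos'],s['ee_rot'],s['force'])
```

```text
11259 ((530.2225341796875, 114.36566925048828), (129.30714416503906, 64.53764343261719), 78.83318328857422) 0.0867268645798077
[0.52674239 0.11633998 0.21792366] [ 3.13268458 -0.00432082 -1.76821185] [-4.84001214 -1.09859134 -8.59368933]
```

View pics/w1.png

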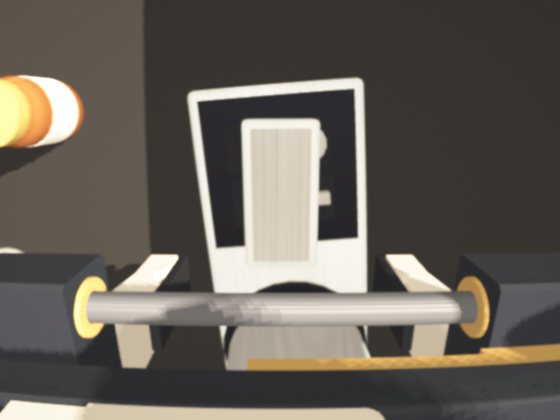

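The picture shows the tin centred between the fingers, around px (282,193), with the kettle below the gripper. The force reading looks odd, so I'll check that nothing is being touched.

Run:
```python
from h import *
im,d,W=cloud('side')
s=get_state(); print(s['t'],s['eef_pos'],s['ee_rot'],s['force'],s['moment'],s['qd'])
grab_frame('wrist')
s=get_state(); print(s['t'],s['eef_pos'],s['ee_rot'],s['force'],s['qd'])
a=im[0:240,200:480]; save('s2',cv2.resize(a,None,fx=2.4,fy=2.4))
```

```text
2.7 [0.52718283 0.11627101 0.22113997] [ 3.13314209 -0.00554275 -1.7673578 ] [-1.05788961  0.76819447 -0.06604558] [0.04673913 0.01774529 0.00583507] [ 0.00603257 -0.04394162  0.11933961  0.04479723 -0.09782969  0.00192077]
2.75 [0.52920199 0.11689745 0.22477031] [ 3.13761577 -0.0037526  -1.76627208] [1.07059184 0.7538287  1.38776982] [ 4.22023778e-03 -3.93667168e-02  8.53905707e-02  3.05476922e-02
 -2.85453993e-02  3.69767637e-05]
```

View pics/s2.png

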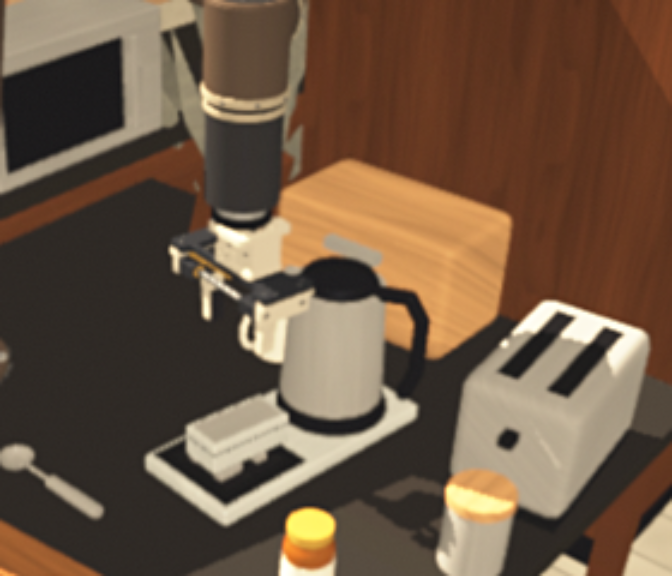

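That was only the arm ringing after an abrupt stop, and it has settled with no contact. I'll descend smoothly.

Call:
{"method": "servo_tool", "body": {
  "moves": [
    {"dx": 0,"dy": -0.002,"dz": -0.01,"roll": 0,"jaw": 1.0},
    {"dx": 0,"dy": 0,"dz": -0.022,"roll": 0,"jaw": 1.0},
    {"dx": 0,"dy": 0,"dz": -0.03,"roll": 0,"jaw": 1.0},
    {"dx": 0,"dy": 0,"dz": -0.03,"roll": 0,"jaw": 1.0},
    {"dx": 0,"dy": 0,"dz": -0.03,"roll": 0,"jaw": 1.0},
    {"dx": 0,"dy": 0,"dz": -0.022,"roll": 0,"jaw": 1.0},
    {"dx": 0,"dy": 0,"dz": -0.014,"roll": 0,"jaw": 1.0},
    {"dx": 0,"dy": 0,"dz": -0.01,"roll": 0,"jaw": 1.0},
    {"dx": 0,"dy": 0,"dz": -0.005,"roll": 0,"jaw": 1.0},
    {"dx": 0,"dy": 0,"dz": 0,"roll": 0,"jaw": 1.0}
  ]
}}

```text
t: 4.0
eef_pos: [0.5308, 0.1159, 0.0538]
ee_rot: [-3.141, 0.0, -1.766]
force: [-0.1, 0.6, 1.0]
width: 0.0874
gripper_force: 0.0
```

Call:
{"method": "servo_tool", "body": {
  "moves": [
    {"dx": 0,"dy": 0,"dz": 0,"roll": 0,"jaw": 0.85},
    {"dx": 0,"dy": 0,"dz": 0,"roll": 0,"jaw": 0.78},
    {"dx": 0,"dy": 0,"dz": 0,"roll": 0,"jaw": 0.74},
    {"dx": 0,"dy": 0,"dz": 0,"roll": 0,"jaw": 0.7},
    {"dx": 0,"dy": 0,"dz": 0,"roll": 0,"jaw": 0.6},
    {"dx": 0,"dy": 0,"dz": 0,"roll": 0,"jaw": 0.5},
    {"dx": 0,"dy": 0,"dz": 0,"roll": 0,"jaw": 0.5},
    {"dx": 0,"dy": 0,"dz": 0,"roll": 0,"jaw": 0.5},
    {"dx": 0,"dy": 0,"dz": 0.004,"roll": 0,"jaw": 0.5},
    {"dx": 0,"dy": 0,"dz": 0.006,"roll": 0,"jaw": 0.5}
  ],
  "newtons": 20
}}

```text
t: 5.25
eef_pos: [0.53, 0.1156, 0.0634]
ee_rot: [3.14, -0.001, -1.766]
force: [-0.7, -0.4, -0.8]
width: 0.0639
gripper_force: 20.0
```

Call:
{"method": "servo_tool", "body": {
  "moves": [
    {"dx": 0,"dy": 0,"dz": 0.015,"roll": 0,"jaw": 0.5},
    {"dx": 0,"dy": -0.01,"dz": 0.02,"roll": 0,"jaw": 0.5},
    {"dx": -0.011,"dy": -0.03,"dz": 0.02,"roll": 2,"jaw": 0.5},
    {"dx": -0.011,"dy": -0.045,"dz": 0.015,"roll": 2,"jaw": 0.5},
    {"dx": -0.011,"dy": -0.045,"dz": 0.01,"roll": 2,"jaw": 0.5},
    {"dx": -0.011,"dy": -0.045,"dz": 0,"roll": 2,"jaw": 0.5},
    {"dx": -0.011,"dy": -0.045,"dz": 0,"roll": 2,"jaw": 0.5},
    {"dx": -0.011,"dy": -0.045,"dz": 0,"roll": 2,"jaw": 0.5},
    {"dx": -0.011,"dy": -0.045,"dz": 0,"roll": 2,"jaw": 0.5},
    {"dx": -0.011,"dy": -0.045,"dz": 0,"roll": 2,"jaw": 0.5}
  ]
}}

```text
t: 6.5
eef_pos: [0.4422, -0.2406, 0.1448]
ee_rot: [-3.14, -0.0, -1.485]
force: [1.3, -0.1, -0.8]
width: 0.064
gripper_force: 20.0
```

Call:
{"method": "servo_tool", "body": {
  "moves": [
    {"dx": -0.005,"dy": -0.03,"dz": 0,"roll": 0,"jaw": 0.5},
    {"dx": -0.002,"dy": -0.015,"dz": 0,"roll": 0,"jaw": 0.5},
    {"dx": 0,"dy": -0.005,"dz": 0,"roll": 0,"jaw": 0.5},
    {"dx": 0,"dy": 0,"dz": -0.01,"roll": 0,"jaw": 0.5},
    {"dx": 0,"dy": 0,"dz": -0.02,"roll": 0,"jaw": 0.5},
    {"dx": 0,"dy": 0,"dz": -0.025,"roll": 0,"jaw": 0.5},
    {"dx": 0,"dy": 0,"dz": -0.02,"roll": 0,"jaw": 0.5},
    {"dx": 0,"dy": 0,"dz": -0.015,"roll": 0,"jaw": 0.5},
    {"dx": 0,"dy": 0,"dz": -0.008,"roll": 0,"jaw": 0.5},
    {"dx": 0,"dy": 0,"dz": -0.005,"roll": 0,"jaw": 0.5}
  ]
}}

```text
t: 7.75
eef_pos: [0.4357, -0.289, 0.0403]
ee_rot: [3.142, -0.0, -1.486]
force: [-0.1, 0.6, -1.3]
width: 0.0639
gripper_force: 20.0
```

Run:
```python
from h import *
im,d,W=cloud('wrist'); save('w2',im); im2,d2,W2=cloud('side'); save('s3',cv2.resize(im2[120:310,90:370],None,fx=2.4,fy=2.4))
s=get_state(); print(s['eef_pos'],s['ee_rot'],s['force'],s['width'])
```

```text
[ 0.43554176 -0.28905288  0.04038234] [ 3.14136212e+00  8.24271344e-05 -1.48663739e+00] [-0.444161   -1.34064122 -1.11030009] 0.06407481495491328
```

View pics/s3.png

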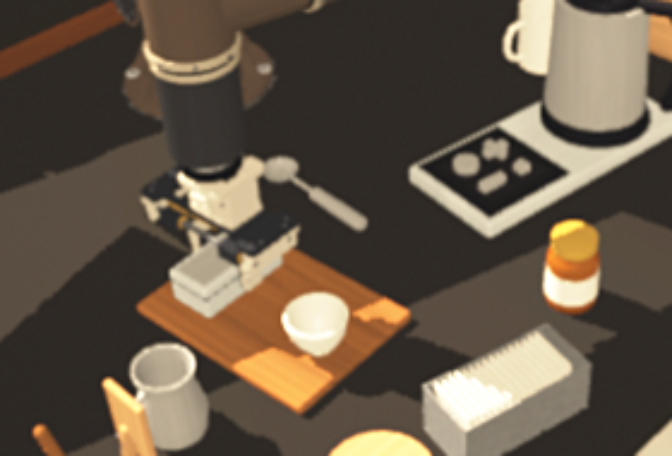

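The tin sits over the free part of the board, with the bowl well clear at (315,325). The keys now show: round (465,163), cross (495,148), square (522,166), bar (492,182). I'll lower and release.

Call:
{"method": "servo_tool", "body": {
  "moves": [
    {"dx": 0,"dy": 0,"dz": -0.004,"roll": 0,"jaw": 0.5},
    {"dx": 0,"dy": 0,"dz": -0.003,"roll": 0,"jaw": 0.5},
    {"dx": 0,"dy": 0,"dz": -0.002,"roll": 0,"jaw": 0.5},
    {"dx": 0,"dy": 0,"dz": -0.0015,"roll": 0,"jaw": 0.5},
    {"dx": 0,"dy": 0,"dz": -0.001,"roll": 0,"jaw": 0.5},
    {"dx": 0,"dy": 0,"dz": 0,"roll": 0,"jaw": 0.5},
    {"dx": 0,"dy": 0,"dz": 0,"roll": 0,"jaw": 0.78},
    {"dx": 0,"dy": 0,"dz": 0,"roll": 0,"jaw": 0.88},
    {"dx": 0,"dy": 0,"dz": 0,"roll": 0,"jaw": 1.0},
    {"dx": 0,"dy": 0,"dz": 0,"roll": 0,"jaw": 1.0}
  ]
}}

```text
t: 9.1
eef_pos: [0.4356, -0.2892, 0.0291]
ee_rot: [-3.141, -0.0, -1.487]
force: [0.6, -0.3, 0.9]
width: 0.0865
gripper_force: 0.0
```

```bash
cat > m.py <<'E'
from h import *
W=0
for n in ['top']:
    im,d,W=cloud(n)
    g=W[...,2]; 
    m=((g>.034)&(g<.046)&(W[...,0]>.45)&(W[...,0]<.61)&(W[...,1]>.03)&(W[...,1]<.18)).astype(np.uint8)
    k,l,st,c=cv2.connectedComponentsWithStats(m)
    for i in range(1,k):
        if st[i,4]>8: print(n,st[i,4],np.round(W[l==i].mean(0)*1000,1))
    save('t2',cv2.resize(im[185:275,175:265],None,fx=6,fy=6,interpolation=cv2.INTER_CUBIC))
    P=W[180:310,310:420].reshape(-1,3);P=P[(P[:,2]>.055)&(P[:,2]<.07)&(P[:,0]<.52)]
    if len(P): print('tin',len(P),cv2.minAreaRect((P[:,:2]*1000).astype(np.float32)),np.median(P[:,2]))
    P=W[185:272,100:262].reshape(-1,3);P=P[(P[:,2]>.018)&(P[:,2]<.034)]
    print('st',cv2.minAreaRect((P[:,:2]*1000).astype(np.float32)))
s=get_state(); print(s['t'],s['eef_pos'],s['force'],s['width'])
E
python3 m.py
```

```text
top 45 [557.6 126.9  38.7]
top 83 [551.8  73.2  39.5]
top 103 [505.  134.1  39.4]
top 142 [498.4  80.4  39.5]
tin 210 ((414.6988525390625, -262.87554931640625), (78.20354461669922, 33.58917236328125), 84.2327651977539) 0.05928701678089486
st ((541.2070922851562, 210.009521484375), (383.8284606933594, 170.1280059814453), 83.26705169677734)
9.15 [ 0.43558309 -0.28917788  0.02912907] [-0.57733585 -0.02718941 -0.0264226 ] 0.08712596635963153
```

View pics/t2.png

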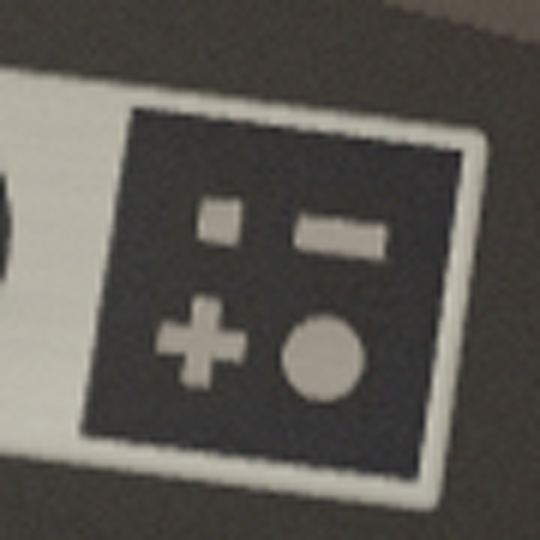

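From the top view the layout is cross (200,342), round (322,358), square (220,222) and bar (340,237). The key model fits the measured centres to within 1 mm. I'll move to above the round key.

Call:
{"method": "servo_tool", "body": {
  "moves": [
    {"dx": 0,"dy": 0,"dz": 0.015,"roll": 0,"jaw": 1.0},
    {"dx": 0,"dy": 0,"dz": 0.025,"roll": 0,"jaw": 1.0},
    {"dx": 0,"dy": 0,"dz": 0.03,"roll": 0,"jaw": 1.0},
    {"dx": 0.009,"dy": 0.02,"dz": 0.02,"roll": -1.6,"jaw": 1.0},
    {"dx": 0.009,"dy": 0.045,"dz": 0.01,"roll": -1.6,"jaw": 0.8},
    {"dx": 0.009,"dy": 0.045,"dz": 0,"roll": -1.6,"jaw": 0.6},
    {"dx": 0.009,"dy": 0.045,"dz": 0,"roll": -1.6,"jaw": 0.4},
    {"dx": 0.009,"dy": 0.045,"dz": 0,"roll": -1.6,"jaw": 0.2},
    {"dx": 0.009,"dy": 0.045,"dz": 0,"roll": -1.6,"jaw": 0.0},
    {"dx": 0.009,"dy": 0.045,"dz": 0,"roll": -1.9,"jaw": 0.0}
  ],
  "newtons": 5
}}

```text
t: 10.4
eef_pos: [0.4989, 0.0024, 0.1304]
ee_rot: [-3.14, 0.001, -1.688]
force: [-0.1, 0.2, 0.7]
width: 0.0332
gripper_force: 0.0
```

Call:
{"method": "servo_tool", "body": {
  "moves": [
    {"dx": 0,"dy": 0.04,"dz": 0,"roll": 0,"jaw": 0.0},
    {"dx": 0,"dy": 0.025,"dz": 0,"roll": 0,"jaw": 0.0},
    {"dx": 0,"dy": 0.011,"dz": 0,"roll": 0,"jaw": 0.0},
    {"dx": 0,"dy": 0.0035,"dz": 0,"roll": 0,"jaw": 0.0},
    {"dx": 0,"dy": 0,"dz": -0.01,"roll": 0,"jaw": 0.0},
    {"dx": 0,"dy": 0,"dz": -0.02,"roll": 0,"jaw": 0.0},
    {"dx": 0,"dy": 0,"dz": -0.02,"roll": 0,"jaw": 0.0},
    {"dx": 0,"dy": 0,"dz": -0.014,"roll": 0,"jaw": 0.0},
    {"dx": 0,"dy": 0,"dz": -0.007,"roll": 0,"jaw": 0.0},
    {"dx": 0,"dy": 0,"dz": -0.003,"roll": 0,"jaw": 0.0}
  ]
}}

```text
t: 11.65
eef_pos: [0.4986, 0.0801, 0.0548]
ee_rot: [3.141, -0.0, -1.688]
force: [-0.2, 0.4, 1.2]
width: 0.0004
gripper_force: 0.0
```

Run:
```python
from h import *
im,d,W=cloud('top')
P=W[180:310,310:420].reshape(-1,3);P=P[(P[:,2]>.05)&(P[:,2]<.07)&(P[:,0]<.52)]
print('tin',len(P),cv2.minAreaRect((P[:,:2]*1000).astype(np.float32)),np.percentile(P[:,2],[2,50,98]))
im2,d2,W2=cloud('side'); save('s4',cv2.resize(im2[90:290,130:400],None,fx=2.6,fy=2.6))
s=get_state(); print(s['t'],s['eef_pos'],s['ee_rot'],s['force'],s['width'])
```

```text
tin 1236 ((435.5810241699219, -289.28369140625), (64.3330307006836, 131.53439331054688), 4.776916980743408) [0.05271619 0.05942362 0.06563838]
11.75 [0.4986686  0.08030297 0.05509944] [-3.14149141e+00  2.68172133e-05 -1.68754887e+00] [ 0.653355   -0.73482856 -0.07200179] 0.0005378432690984092
```

View pics/s4.png

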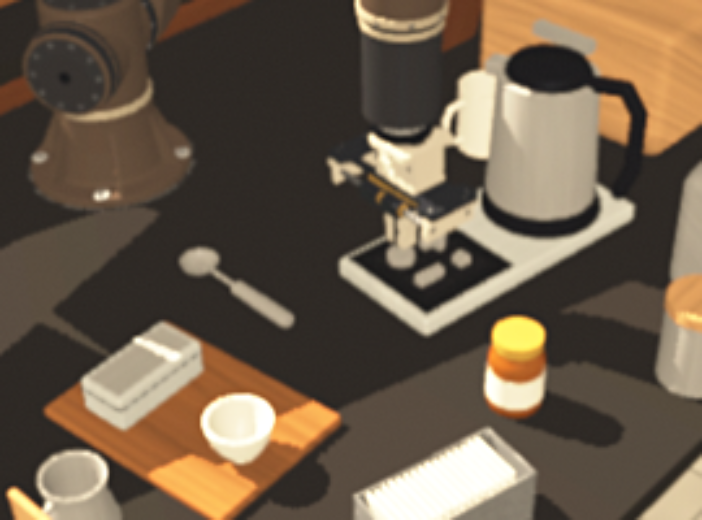

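The tin lies flat on the board around (143,375), and the closed fingers are above the round key at (400,255). I'll press the round key.

Call:
{"method": "servo_tool", "body": {
  "moves": [
    {"dx": 0,"dy": 0,"dz": -0.006,"roll": 0,"jaw": 0.0},
    {"dx": 0,"dy": 0,"dz": -0.004,"roll": 0,"jaw": 0.0},
    {"dx": 0,"dy": 0,"dz": -0.002,"roll": 0,"jaw": 0.0},
    {"dx": 0,"dy": 0,"dz": -0.0015,"roll": 0,"jaw": 0.0},
    {"dx": 0,"dy": 0,"dz": -0.0015,"roll": 0,"jaw": 0.0},
    {"dx": 0,"dy": 0,"dz": -0.0015,"roll": 0,"jaw": 0.0},
    {"dx": 0,"dy": 0,"dz": -0.0015,"roll": 0,"jaw": 0.0},
    {"dx": 0,"dy": 0,"dz": -0.0015,"roll": 0,"jaw": 0.0},
    {"dx": 0,"dy": 0,"dz": -0.0015,"roll": 0,"jaw": 0.0},
    {"dx": 0,"dy": 0,"dz": 0,"roll": 0,"jaw": 0.0}
  ]
}}

```text
t: 13.0
eef_pos: [0.4986, 0.0804, 0.0351]
ee_rot: [-3.141, 0.0, -1.687]
force: [-6.2, 0.1, 14.8]
width: 0.0007
gripper_force: 7.7
```

Bottomed out: 14.8 N with the tip at 35 mm. I'll let it up and go above the bar.

Call:
{"method": "servo_tool", "body": {
  "moves": [
    {"dx": 0,"dy": 0,"dz": 0.003,"roll": 0,"jaw": 0.0},
    {"dx": 0,"dy": 0,"dz": 0.006,"roll": 0,"jaw": 0.0},
    {"dx": 0,"dy": 0,"dz": 0.008,"roll": 0,"jaw": 0.0},
    {"dx": 0,"dy": 0,"dz": 0.004,"roll": 0,"jaw": 0.0},
    {"dx": 0.01,"dy": -0.0016,"dz": 0,"roll": 0,"jaw": 0.0},
    {"dx": 0.018,"dy": -0.0016,"dz": 0,"roll": 0,"jaw": 0.0},
    {"dx": 0.016,"dy": -0.0018,"dz": 0,"roll": 0,"jaw": 0.0},
    {"dx": 0.0094,"dy": -0.0018,"dz": 0,"roll": 0,"jaw": 0.0},
    {"dx": 0,"dy": 0,"dz": 0,"roll": 0,"jaw": 0.0},
    {"dx": 0,"dy": 0,"dz": 0,"roll": 0,"jaw": 0.0}
  ]
}}

```text
t: 14.25
eef_pos: [0.5514, 0.0733, 0.0548]
ee_rot: [3.141, -0.0, -1.688]
force: [-0.4, 0.4, -0.9]
width: 0.0002
gripper_force: 0.0
```

Call:
{"method": "servo_tool", "body": {
  "moves": [
    {"dx": 0,"dy": 0,"dz": -0.006,"roll": 0,"jaw": 0.0},
    {"dx": 0,"dy": 0,"dz": -0.004,"roll": 0,"jaw": 0.0},
    {"dx": 0,"dy": 0,"dz": -0.002,"roll": 0,"jaw": 0.0},
    {"dx": 0,"dy": 0,"dz": -0.0015,"roll": 0,"jaw": 0.0},
    {"dx": 0,"dy": 0,"dz": -0.0015,"roll": 0,"jaw": 0.0},
    {"dx": 0,"dy": 0,"dz": -0.0015,"roll": 0,"jaw": 0.0},
    {"dx": 0,"dy": 0,"dz": -0.0015,"roll": 0,"jaw": 0.0},
    {"dx": 0,"dy": 0,"dz": -0.0015,"roll": 0,"jaw": 0.0},
    {"dx": 0,"dy": 0,"dz": -0.0015,"roll": 0,"jaw": 0.0},
    {"dx": 0,"dy": 0,"dz": 0,"roll": 0,"jaw": 0.0}
  ]
}}

```text
t: 15.5
eef_pos: [0.552, 0.0736, 0.0351]
ee_rot: [-3.141, 0.0, -1.687]
force: [-4.3, 0.3, 13.5]
width: 0.0003
gripper_force: 6.7
```

Bar bottomed. Next, the square key: +6.4 mm in x and +53.6 mm in y.

Call:
{"method": "servo_tool", "body": {
  "moves": [
    {"dx": 0,"dy": 0,"dz": 0.003,"roll": 0,"jaw": 0.0},
    {"dx": 0,"dy": 0,"dz": 0.006,"roll": 0,"jaw": 0.0},
    {"dx": 0,"dy": 0,"dz": 0.008,"roll": 0,"jaw": 0.0},
    {"dx": 0,"dy": 0,"dz": 0.004,"roll": 0,"jaw": 0.0},
    {"dx": 0.0016,"dy": 0.01,"dz": 0,"roll": 0,"jaw": 0.0},
    {"dx": 0.0016,"dy": 0.018,"dz": 0,"roll": 0,"jaw": 0.0},
    {"dx": 0.0016,"dy": 0.016,"dz": 0,"roll": 0,"jaw": 0.0},
    {"dx": 0.0016,"dy": 0.0096,"dz": 0,"roll": 0,"jaw": 0.0},
    {"dx": 0,"dy": 0,"dz": 0,"roll": 0,"jaw": 0.0},
    {"dx": 0,"dy": 0,"dz": 0,"roll": 0,"jaw": 0.0}
  ]
}}

```text
t: 16.75
eef_pos: [0.5581, 0.127, 0.0549]
ee_rot: [3.141, -0.0, -1.687]
force: [-1.0, -0.1, 0.6]
width: 0.0005
gripper_force: 0.0
```

Call:
{"method": "servo_tool", "body": {
  "moves": [
    {"dx": 0,"dy": 0,"dz": -0.006,"roll": 0,"jaw": 0.0},
    {"dx": 0,"dy": 0,"dz": -0.004,"roll": 0,"jaw": 0.0},
    {"dx": 0,"dy": 0,"dz": -0.002,"roll": 0,"jaw": 0.0},
    {"dx": 0,"dy": 0,"dz": -0.0015,"roll": 0,"jaw": 0.0},
    {"dx": 0,"dy": 0,"dz": -0.0015,"roll": 0,"jaw": 0.0},
    {"dx": 0,"dy": 0,"dz": -0.0015,"roll": 0,"jaw": 0.0},
    {"dx": 0,"dy": 0,"dz": -0.0015,"roll": 0,"jaw": 0.0},
    {"dx": 0,"dy": 0,"dz": -0.0015,"roll": 0,"jaw": 0.0},
    {"dx": 0,"dy": 0,"dz": -0.0015,"roll": 0,"jaw": 0.0},
    {"dx": 0,"dy": 0,"dz": 0,"roll": 0,"jaw": 0.0}
  ]
}}

```text
t: 18.0
eef_pos: [0.5585, 0.1272, 0.0351]
ee_rot: [-3.141, 0.0, -1.687]
force: [-4.6, -1.2, 13.2]
width: 0.0002
gripper_force: 6.4
```

Call:
{"method": "servo_tool", "body": {
  "moves": [
    {"dx": 0,"dy": 0,"dz": 0.003,"roll": 0,"jaw": 0.0},
    {"dx": 0,"dy": 0,"dz": 0.006,"roll": 0,"jaw": 0.0},
    {"dx": 0,"dy": 0,"dz": 0.012,"roll": 0,"jaw": 0.0},
    {"dx": 0,"dy": 0,"dz": 0.02,"roll": 0,"jaw": 0.0},
    {"dx": 0,"dy": -0.01,"dz": 0.025,"roll": 0,"jaw": 0.0},
    {"dx": 0,"dy": -0.02,"dz": 0.025,"roll": 0,"jaw": 0.0},
    {"dx": 0,"dy": -0.03,"dz": 0.02,"roll": 0,"jaw": 0.0},
    {"dx": 0,"dy": -0.03,"dz": 0.01,"roll": 0,"jaw": 0.0},
    {"dx": 0,"dy": -0.02,"dz": 0,"roll": 0,"jaw": 0.0},
    {"dx": 0,"dy": -0.01,"dz": 0,"roll": 0,"jaw": 0.0}
  ]
}}

```text
t: 19.25
eef_pos: [0.558, 0.0062, 0.1548]
ee_rot: [3.141, 0.0, -1.689]
force: [-0.4, -0.2, 0.7]
width: 0.0006
gripper_force: 0.0
```

Run:
```python
from h import *
s=get_state(); print(s['t'],s['eef_pos'],s['force'])
im,d,W=cloud('top')
P=W[180:310,310:420].reshape(-1,3);P=P[(P[:,2]>.05)&(P[:,2]<.07)&(P[:,0]<.52)]
print('tin',cv2.minAreaRect((P[:,:2]*1000).astype(np.float32)),np.median(P[:,2]))
im,d,W=cloud('side'); save('s5',cv2.resize(im[90:290,130:400],None,fx=2.6,fy=2.6))
```

```text
19.25 [0.5580126  0.00623724 0.15479146] [-0.43412747 -0.24659177  0.6704038 ]
tin ((435.72100830078125, -289.86962890625), (64.18074798583984, 130.93264770507812), 4.699348449707031) 0.059567635610295384
```

View pics/s5.png

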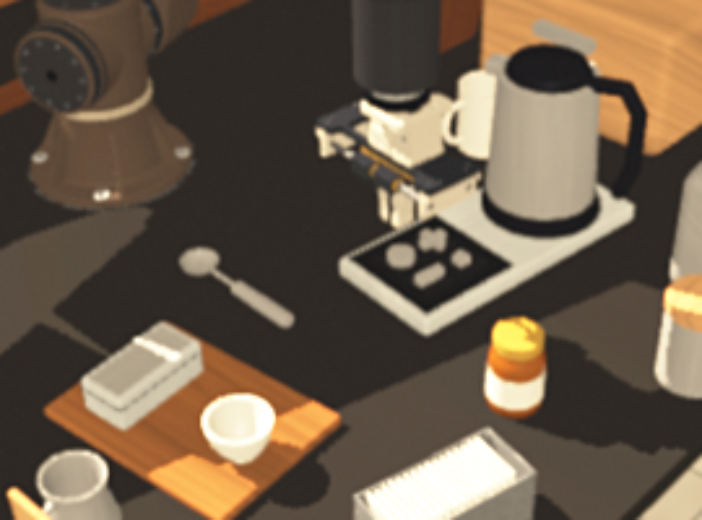

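The picture shows the tin flat on the board at (143,375) and all four keys up around (430,255). The other things are where they were and the gripper is clear. I'll hand it in.

```bash
python3 -c "
from station import *
print(job_done())"
```

```text
the job is handed in; nothing more can be done
None
```

The tin lies flat on the tea board; the round, bar and square keys were each pressed to the bottom in that order and let up between, the cross key was never pressed, and the job was handed in at about 19.4 s; the hand-in gave no verdict.

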